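# Confirm the blue-lidded jar and close the order

### The job

The blue-lidded jar at the pick station has been checked for an order. With your fingertips, gently press the black confirm button directly in front of the blue-lidded jar well down and let it come up, then gently press the green order-done key on its own white box in the same way, and draw back clear of everything. Leave the other confirm buttons and the red cancel key unpressed, and leave the jars and everything else on the bench where they stand.

Things in the scene. Friction and masses are not known exactly. Their poses are not given: they have to be found in the camera images.
- rack: pick station fixed to the bench: aluminium tray 190 (x) x 420 (y) mm, origin at its underside centre, -x its front (robot side). Four bays at y = -150, -50, 50, 150 mm. Grey front rail, x -95 to -40, 40 mm high, with a black button per bay. Behind, one jar per bay at x = 30 mm, floor 20 mm high, thin fins between to 55 mm high. The jars' order differs each time
- confirm_0_top (a point): top centre of the black round confirm button (32 mm across, 48 mm grey collar) of the bay at y = -150 mm; 64 mm above the bench when up. Pressed straight down, 8 mm travel, about 1.5 N to start and 5 N fully down, springs back. It belongs to the jar directly behind it (centre 90 to 105 mm away; other jars 130 mm or more)
- confirm_0 (a joint): travel of that button: 0 up, 0.008 m fully down; a press counts from 0.004 m
- confirm_1_top (a point): top centre of the black round confirm button (32 mm across, 48 mm grey collar) of the bay at y = -50 mm; 64 mm above the bench when up. Pressed straight down, 8 mm travel, about 1.5 N to start and 5 N fully down, springs back. It belongs to the jar directly behind it (centre 90 to 105 mm away; other jars 130 mm or more)
- confirm_1 (a joint): travel of that button: 0 up, 0.008 m fully down; a press counts from 0.004 m
- confirm_2_top (a point): top centre of the black round confirm button (32 mm across, 48 mm grey collar) of the bay at y = 50 mm; 64 mm above the bench when up. Pressed straight down, 8 mm travel, about 1.5 N to start and 5 N fully down, springs back. It belongs to the jar directly behind it (centre 90 to 105 mm away; other jars 130 mm or more)
- confirm_2 (a joint): travel of that button: 0 up, 0.008 m fully down; a press counts from 0.004 m
- confirm_3_top (a point): top centre of the black round confirm button (32 mm across, 48 mm grey collar) of the bay at y = 150 mm; 64 mm above the bench when up. Pressed straight down, 8 mm travel, about 1.5 N to start and 5 N fully down, springs back. It belongs to the jar directly behind it (centre 90 to 105 mm away; other jars 130 mm or more)
- confirm_3 (a joint): travel of that button: 0 up, 0.008 m fully down; a press counts from 0.004 m
- jar_blue_center (a point): closed white jar with a blue lid and blue band, 67 mm across, 76 mm high, 0.3 kg, loose, upright in one of the bays; point at its centre half-way up, lid top 38 mm above it (96 mm above the bench)
- jar_yellow_center (a point): closed white jar with a yellow lid and yellow band, 67 mm across, 76 mm high, 0.3 kg, loose, upright in one of the bays; point at its centre half-way up, lid top 38 mm above it (96 mm above the bench)
- jar_red_center (a point): closed white jar with a red lid and red band, 67 mm across, 76 mm high, 0.3 kg, loose, upright in one of the bays; point at its centre half-way up, lid top 38 mm above it (96 mm above the bench)
- jar_green_center (a point): closed white jar with a green lid and green band, 67 mm across, 76 mm high, 0.3 kg, loose, upright in one of the bays; point at its centre half-way up, lid top 38 mm above it (96 mm above the bench)
- done_box: white key box fixed to the bench, 80 x 80 x 40 mm, carrying the green order-done key in the middle of its top; origin: centre of its underside. The green and red boxes stand to the right of the station, either one nearer to it
- done_top (a point): centre of the top face of the round green order-done key (36 mm across, black collar 52 mm), 64 mm above the bench when up; pressed straight down, 8 mm travel, about 1.5 N to start and 5 N fully down, springs back up
- done (a joint): travel of the green key: 0 up, 0.008 m fully down; a press counts from 0.004 m
- cancel_box: white key box fixed to the bench, 80 x 80 x 40 mm, carrying the red cancel key in the middle of its top; origin: centre of its underside. The green and red boxes stand to the right of the station, either one nearer to it
- cancel_top (a point): centre of the top face of the round red cancel key (36 mm across, black collar 52 mm), 64 mm above the bench when up; pressed straight down, 8 mm travel, about 1.5 N to start and 5 N fully down, springs back up
- cancel (a joint): travel of the red key: 0 up, 0.008 m fully down; a press counts from 0.004 m
- cutter_center (a point): dark steel ring cutter, 70 mm across, 40 mm high, loose on the bench nearer the robot than the key boxes; point at its centre half-way up
- squeeze_center (a point): orange squeeze bottle, 56 mm across, 165 mm high, loose, upright beyond the key boxes; point on its axis 80 mm above its foot
- bowl: dark steel bowl, 140 mm across, 60 mm high, loose on the bench to the right of the key boxes; origin: centre of its underside
- spatula: long spatula lying loose on the bench beyond the station; origin: on the bench under it
Mind the look-alikes: they are no part of the job. Of the things like the part that bears jar_yellow_center, leave any that is pink; of the rest the larger one is meant. Leave any pink look-alike of the part that bears jar_red_center alone.

How it is judged:
On the way, in this order (a step that is already met when the one before it is completed fails the run):
1. the confirm button in front of the blue-lidded jar is pressed at least half-way (4 mm) (((horizontal distance between jar_blue_center and confirm_0_top below 0.117 m and value of joint confirm_0 above 0.004 m) or (horizontal distance between jar_blue_center and confirm_1_top below 0.117 m and value of joint confirm_1 above 0.004 m) or (horizontal distance between jar_blue_center and confirm_2_top below 0.117 m and value of joint confirm_2 above 0.004 m) or (horizontal distance between jar_blue_center and confirm_3_top below 0.117 m and value of joint confirm_3 above 0.004 m))), for 0.02 s.
2. it is released (value of joint each of confirm_0, confirm_1, confirm_2, confirm_3 below 0.0015 m), for 0.02 s.
3. the green order-done key is pressed at least half-way (4 mm) (value of joint done above 0.004 m), for 0.02 s.
At the end, for the whole second after the job is handed in: All buttons and keys are up again (within 1.5 mm); the four jars stand upright (within 0.1 rad) within 15 mm of where they began, and the cutter, squeeze bottle, bowl and spatula within 20 mm of where they began (all of step 2 and value of joint each of done, cancel below 0.0015 m and distance of each of jar_blue_center, jar_yellow_center, jar_red_center, jar_green_center from where it was at the start of the episode below 0.015 m and angle between each of jar_blue_center, jar_yellow_center, jar_red_center, jar_green_center's own z axis and vertical below 0.1 rad and distance of each of cutter_center, squeeze_center, bowl, spatula from where it was at the start of the episode below 0.02 m); the robot touches nothing.
It fails at once if a confirm button in front of another jar is pressed ((horizontal distance between jar_blue_center and confirm_0_top above 0.117 m and value of joint confirm_0 above 0.003 m) or (horizontal distance between jar_blue_center and confirm_1_top above 0.117 m and value of joint confirm_1 above 0.003 m) or (horizontal distance between jar_blue_center and confirm_2_top above 0.117 m and value of joint confirm_2 above 0.003 m) or (horizontal distance between jar_blue_center and confirm_3_top above 0.117 m and value of joint confirm_3 above 0.003 m)).
It fails at once if the red cancel key is pressed (value of joint cancel above 0.003 m).
It fails at once if a jar is moved, lifted or tipped (distance of any of jar_blue_center, jar_yellow_center, jar_red_center, jar_green_center from where it was at the start of the episode above 0.015 m).
It fails at once if another thing on the bench is moved or lifted (distance of any of cutter_center, squeeze_center, bowl, spatula from where it was at the start of the episode above 0.02 m).
It fails at once if a button, its station or a key box is pressed roughly (over 30 N) (contact force between any of the fingers, the arm and rack above 30 N or contact force between any of the fingers, the arm and done_box above 30 N or contact force between any of the fingers, the arm and cancel_box above 30 N).
It also fails if it takes over 40 s, if anything falls off the work surface, if the arm or the gripper's body presses on something with over 40 N, if the wrist force passes 120 N, or if a joint passes its speed limit or range.

### The arm

A 7-joint arm with a two-finger parallel gripper is mounted at the origin on the work surface. World frame = base frame: x ahead of the robot, y to its left, z up, the work surface at z = 0. Lengths are in m, angles in rad, forces in N, time in s.
With the tool pointing down it reaches from about 0.4 to 0.85 m from the base axis. Payload 4.5 kg.
Tool frame: the origin (TCP) lies on the centre line of the jaws, within the pads' length; the fingertips stand r.tips_ahead ahead of it and the grasp point (between the pads) is the TCP (r.tips_ahead is the distance from the TCP to the fingertips, in m); z points along the fingers, y is the direction in which the jaws open and shut (so a half turn about z gives the same grasp; the last joint's range is limited). The gripper opens to 88 mm and grips with 3 to 60 N. Pads are 18 mm wide; open, the fingers measure 123 mm over their backs; the gripper's body (75 mm by 187 mm) begins 45 mm behind the grasp point.
Start: joints at [1.298, 0.689, -0.195, 1.565, 0.157, 0.902, -0.215], TCP at [0.189, -0.596, 0.258] pointing down, gripper open.
Joint ranges: [-3.01, 3.01], [-0.46, 2.08], [-1.47, 1.51], [0.13, 2.56], [-1, 4.14], [0.04, 2.09], [-2.66, 2.66]. Speed limits (rad/s): [2.57, 2.57, 3.14, 3.14, 3.14, 3.14, 3.14].

### API

Orientations are given as a unit quaternion [x, y, z, w].
In Python, from plant import r gives the robot as it stands.
- The arm moves only by the shell command python3 -m inch 'ROWS' [FORCE]. ROWS is JSON, a list of rows, each a list of 5 numbers: the shift along the world's x, y, z in units of 25 mm (1.0 is 25 mm), then the turn about the world's z in units of 6 degrees (1.0 is 6 degrees), then the finger opening in mm, from 0 to 88.1. A call has 1 to 5 rows; each row shifts and turns the commanded pose from where the row before left it; what a row does not reach is not made up. A row lasts 1/10 s, in which the tool goes at most 50 mm and 8.59 degrees, less where a joint would pass 70% of its speed; a pose out of reach is approached as far as the arm can. A call is refused whole if a number of a shift passes 1 or a number of a turn 1, either way. A call with a gripper value outside its range is refused whole. The fingers move at their own pace and stop on an object; FORCE is the grip in N (left out, the last holds). Time passes only in rows, so rows that do not move let the fingers close. It gives the time, the measured TCP pose, the force and the opening at its end, in the units of the state.
- r.get_state(): the state, without advancing time (a new reading comes with each control period).
- r.snapshot(name): name is "scene" or "side" or "wrist"; returns a dict with "pixels" (480x640x3 uint8, red, green, blue), "range_z" (480x640 float32, m along the optical axis (not along the pixel's ray), 0 where there is no reading), "K" (3x3 intrinsics, pixels), "position" and "attitude" of the camera in the world. Camera axes: x right, y up, looking along -z (the intrinsics and any distortion apply to the point x, -y, -z); pixel columns grow to the right and rows downward; lengths in m; the calibration is good to about 2 mm. The wrist camera is an equidistant fisheye: a pixel r from the principal point sees the ray r / f radians off the axis. A picture is of the moment at which its call begins.
- r.finish_job(): hands the job in, once; it reports no verdict.
The state is a dict: "clock": time; "q": joint angles; "qd": joint speeds; "joint_torque": joint torques, N m; "tool_pos": TCP position; "eef_rot": TCP orientation; "contact_force": force on the tool from outside, world axes, zero at the start; "moment": the same for the moment, N m; "opening": opening from 0.0 (shut) to 1.0 (fully open).
Only numpy, scipy, OpenCV 4.12 (cv2) and the standard library are available. Lean on these libraries where they do the work, as an engineer would, in place of code of your own. Each camera call takes 0.05 s, during which the arm holds its last target. There are 200 camera calls.

## Working session

There is one attempt and no reset: what is moved stays moved. The work goes in short steps, Python scripts to look and compute and a shell command to move; the robot and the scene stay as the last step left them, time stands still between calls to the robot, and variables do not carry over. Pictures are saved under pics/ and viewed, about 8 in all and at most 12, crops included, and the job is handed in when it is done.

```bash
mkdir -p pics; cat > h.py <<'E'
import numpy as np, cv2
from plant import r
from scipy.spatial.transform import Rotation as R
def snap(n,f):
    s=r.snapshot(n); cv2.imwrite(f'pics/{f}.png',s['pixels'][:,:,::-1]); np.savez(f'pics/{f}.npz',**s); return s
def rot(a):
    a=np.array(a); return a if a.shape==(3,3) else R.from_quat(a).as_matrix()
def pt(s,u,v):
    d=float(np.median(s['range_z'][v-1:v+2,u-1:u+2])); K=s['K']
    c=np.array([(u-K[0,2])/K[0,0]*d,-(v-K[1,2])/K[1,1]*d,-d])
    return np.round(rot(s['attitude'])@c+np.array(s['position']),4)
E
python3 - <<'E'
from h import *
for n in('scene','side'):
    s=snap(n,n+'0'); print(n,s['K'].tolist(),s['position'],s['attitude'])
st=r.get_state();print(st,r.tips_ahead)
E
```

```text
scene [[493.2933520363132, 0.0, 318.0551566154728], [0.0, 493.2933520363132, 231.61572849232772], [0.0, 0.0, 1.0]] [ 1.27054036 -0.60894131  0.93356797] [0.3413767  0.17971118 0.43443023 0.81390184]
side [[482.5031892939796, 0.0, 321.9574463140022], [0.0, 482.5031892939796, 233.18737700523832], [0.0, 0.0, 1.0]] [0.16245174 0.5619057  0.74052694] [-0.10938246  0.40886425  0.8772752  -0.22639286]
{'clock': 0.1, 'q': array([ 1.29782633,  0.68988819, -0.19451476,  1.56621601,  0.15732473,
        0.90252609, -0.21511401]), 'qd': array([ 1.17138522e-04, -1.38162168e-03,  5.42567201e-04, -2.55748330e-03,
        9.05020624e-04, -8.04961010e-04,  2.24405585e-05]), 'joint_torque': array([-2.99162086e-03, -5.28493345e+01, -1.27155785e+00, -1.53836292e+01,
       -5.25871071e-02,  2.01546660e-03,  6.54495739e-05]), 'tool_pos': array([ 0.18852867, -0.59533012,  0.25700393]), 'eef_rot': array([ 9.88253840e-01,  1.52819081e-01, -1.97609535e-04, -7.98234586e-04]), 'contact_force': array([-0.11506193, -0.07282475, -0.40408082]), 'moment': array([-0.01650707, -0.0402501 , -0.0381833 ]), 'opening': 1.0021581974326212} 0.019
```

View pics/scene0.png

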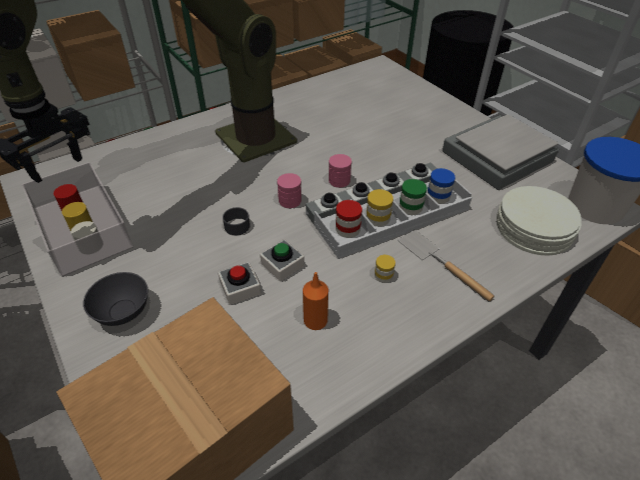

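View pics/side0.png

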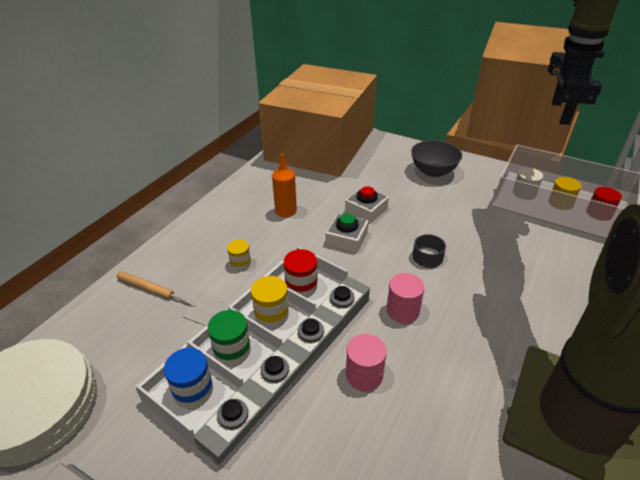

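The blue jar is at the far-left end of the station: scene (442,183), with its button at (420,170); side (188,372), with its button at (233,411). The green key is at scene (281,247) and side (347,218), with the red box just beyond it. Two pink jars stand in front of the rail.

```bash
python3 - <<'E'
from h import *
L={'scene0':dict(b0=(330,199),b1=(361,188),b2=(391,179),b3=(420,169),blue=(442,176),green=(414,187),done=(281,246),canc=(238,272),pink1=(289,181),pink2=(340,161),cutter=(236,215),squeezetop=(316,276),red=(349,209)),
'side0':dict(b0=(343,294),b1=(311,327),b2=(275,366),b3=(233,410),blue=(187,364),green=(228,322),done=(347,218),canc=(368,191),pink1=(406,285),pink2=(366,346),cutter=(430,243),squeezetop=(283,158),red=(300,258))}
for f,d in L.items():
    s=dict(np.load(f'pics/{f}.npz'))
    for k,(u,v) in d.items(): print(f,k,pt(s,u,v))
E
```

```text
scene0 b0 [ 0.4537 -0.0166  0.0623]
scene0 b1 [0.4652 0.0794 0.0646]
scene0 b2 [0.4792 0.1752 0.0632]
scene0 b3 [0.4891 0.2758 0.0622]
scene0 blue [0.5776 0.2686 0.0976]
scene0 green [0.57   0.174  0.0968]
scene0 done [ 0.5342 -0.2182  0.066 ]
scene0 canc [ 0.5482 -0.3426  0.0633]
scene0 pink1 [ 0.3422 -0.0772  0.0766]
scene0 pink2 [0.3456 0.0937 0.0768]
scene0 cutter [ 0.3207 -0.2372  0.0143]
scene0 squeezetop [ 0.7257 -0.2439  0.1587]
scene0 red [ 0.5444 -0.0221  0.0968]
side0 b0 [ 0.4372 -0.0039  0.0644]
side0 b1 [0.4509 0.0936 0.064 ]
side0 b2 [0.4626 0.1917 0.0627]
side0 b3 [0.4746 0.2891 0.0643]
side0 blue [0.5722 0.2732 0.0948]
side0 green [0.5673 0.1745 0.0955]
side0 done [ 0.5361 -0.2161  0.0642]
side0 canc [ 0.54   -0.3373  0.063 ]
side0 pink1 [ 0.3383 -0.0726  0.0756]
side0 pink2 [0.3446 0.0926 0.0763]
side0 cutter [ 0.3552 -0.2801  0.0157]
side0 squeezetop [ 0.7191 -0.2427  0.1545]
side0 red [ 0.5428 -0.0231  0.0947]
```

```bash
python3 - <<'E'
from h import *
a=cv2.imread('pics/scene0.png');b=cv2.imread('pics/side0.png')
c=[a[150:200,390:450],b[385:435,203:263],a[225:275,252:312],b[195:245,317:377]]
c=[cv2.convertScaleAbs(cv2.resize(x,None,fx=6,fy=6,interpolation=cv2.INTER_NEAREST),alpha=1.5,beta=20) for x in c]
cv2.imwrite('pics/crop.png',np.vstack([np.hstack(c[:2]),np.hstack(c[2:])]))
E
```

```text
(no output)
```

View pics/crop.png

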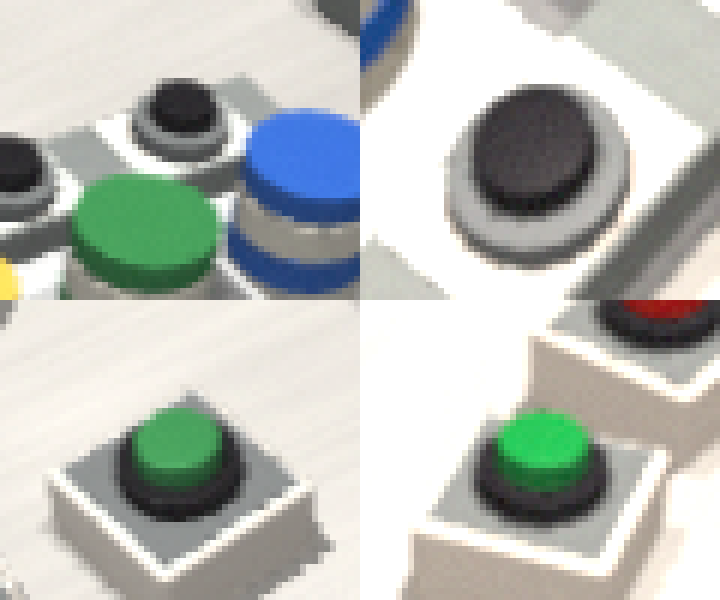

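The crops put the confirm button's top face at scene (420,166) and side (232,408), and the green key's top at scene (282,247) and side (347,218).

```bash
python3 - <<'E'
from h import *
L={'scene0':[(420.3,166.3),(282,247.3)],'side0':[(232.5,408.3),(347.5,218)]}
for f,d in L.items():
    s=dict(np.load(f'pics/{f}.npz'));K=s['K']
    for u,v in d:
        w=rot(s['attitude'])@np.array([(u-K[0,2])/K[0,0],-(v-K[1,2])/K[1,1],-1]); p=s['position']
        print(f,np.round(p+w*(0.064-p[2])/w[2],4), pt(s,round(u),round(v)))
print(R.from_quat(r.get_state()['eef_rot']).as_matrix().round(3))
E
```

```text
scene0 [0.4817 0.2834 0.064 ] [0.4812 0.2824 0.0652]
scene0 [ 0.5376 -0.2175  0.064 ] [ 0.5367 -0.217   0.064 ]
side0 [0.4771 0.2871 0.064 ] [0.4781 0.287  0.0639]
side0 [ 0.5352 -0.2169  0.064 ] [ 0.534  -0.2169  0.0644]
[[ 0.953  0.302 -0.001]
 [ 0.302 -0.953  0.002]
 [-0.    -0.002 -1.   ]]
```

```bash
python3 -m inch '[[1,1,0,-0.5,0],[1,1,0,-0.5,0],[1,1,0,-0.5,0],[1,1,0,-0.5,0],[1,1,0,-0.5,0]]' 10
python3 -m inch '[[1,1,0,-0.5,0],[1,1,0,-0.5,0],[1,1,0,0,0],[1,1,0,0,0],[1,1,0,0,0]]'
python3 -m inch '[[1,1,0,0,0],[0.6,1,0,0,0],[0,1,0,0,0],[0,1,0,0,0],[0,1,0,0,0]]'
```

```text
clock: 0.6
tool_pos: [0.3145, -0.4695, 0.2574]
eef_rot: [1.0, 0.021, -0.0, -0.0]
contact_force: [0.3, 0.1, -0.1]
opening: 0.568
clock: 1.1
tool_pos: [0.4395, -0.3445, 0.2574]
eef_rot: [1.0, -0.03, -0.0, -0.0]
contact_force: [0.2, 0.2, 0.4]
opening: 0.118
clock: 1.6
tool_pos: [0.4786, -0.2196, 0.2574]
eef_rot: [1.0, -0.03, -0.0, -0.0]
contact_force: [-0.6, 0.7, 0.3]
opening: 0.007
```

```bash
for i in 1; do python3 -m inch '[[0,1,0,0,0],[0,1,0,0,0],[0,1,0,0,0],[0,1,0,0,0],[0,1,0,0,0]]'
python3 -m inch '[[0,1,0,0,0],[0,1,0,0,0],[0,1,0,0,0],[0,1,0,0,0],[0,1,0,0,0]]'
python3 -m inch '[[0,1,0,0,0],[0,1,0,0,0],[0,1,0,0,0],[0,1,0,0,0],[0,1,0,0,0]]'
python3 -m inch '[[0,1,0,0,0],[0,1,0,0,0],[0,1,0,0,0],[0,1,0,0,0],[0,1,0,0,0]]'
python3 -m inch '[[0,0.2,-1,0,0],[0,0,-1,0,0],[0,0,-1,0,0],[0,0,-1,0,0],[0,0,-1,0,0]]'; done
```

```text
clock: 2.1
tool_pos: [0.4784, -0.0948, 0.2575]
eef_rot: [1.0, -0.03, -0.0, -0.0]
contact_force: [1.1, 0.7, 0.3]
opening: 0.008
clock: 2.6
tool_pos: [0.4785, 0.0302, 0.2575]
eef_rot: [1.0, -0.03, -0.0, 0.0]
contact_force: [0.5, 0.2, 0.3]
opening: 0.008
clock: 3.1
tool_pos: [0.4785, 0.1552, 0.2575]
eef_rot: [1.0, -0.03, -0.0, 0.0]
contact_force: [-0.1, 0.2, 0.7]
opening: 0.001
clock: 3.6
tool_pos: [0.4784, 0.2801, 0.2574]
eef_rot: [1.0, -0.03, -0.0, 0.0]
contact_force: [0.0, 0.0, 0.1]
opening: 0.003
clock: 4.1
tool_pos: [0.4785, 0.2842, 0.1315]
eef_rot: [1.0, -0.03, -0.0, 0.0]
contact_force: [0.3, -0.3, -0.3]
opening: 0.002
```

```bash
python3 -m inch '[[0,0,-0.8,0,0],[0,0,-0.7,0,0],[0,0,0,0,0]]'
python3 - <<'E'
from h import *
s=snap('side','side1');t=snap('scene','scene1')
cv2.imwrite('pics/c1.png',np.hstack([cv2.resize(x[:,:,::-1],(400,400)) for x in (s['pixels'][310:470,150:310],t['pixels'][90:250,350:510])]))
E
```

```text
clock: 4.4
tool_pos: [0.4772, 0.2833, 0.093]
eef_rot: [1.0, -0.03, -0.002, 0.001]
contact_force: [-1.0, -0.5, 0.5]
opening: 0.008
```

View pics/c1.png

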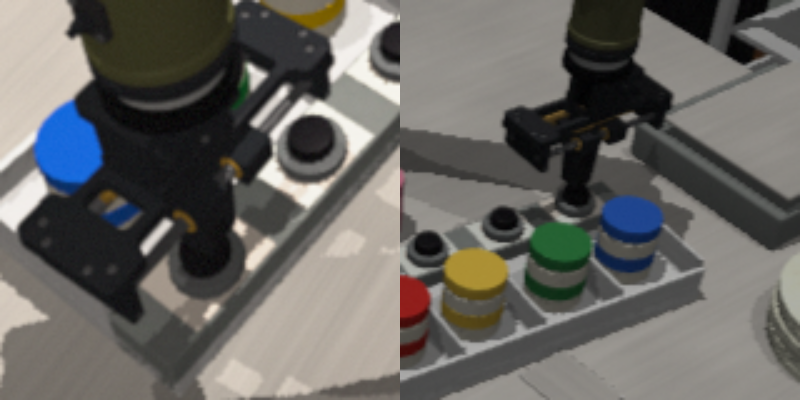

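The fingertips are right over the far-left button: left crop (205,265), right crop (575,205). Next I press in small steps.

```bash
python3 -m inch '[[0,0,-0.2,0,0],[0,0,-0.2,0,0],[0,0,0,0,0]]'
python3 -m inch '[[0,0,-0.12,0,0],[0,0,-0.1,0,0],[0,0,0,0,0]]'
```

```text
clock: 4.8
tool_pos: [0.4787, 0.2842, 0.0852]
eef_rot: [1.0, -0.03, -0.0, 0.0]
contact_force: [-0.4, 0.9, -0.3]
opening: -0.001
clock: 5.1
tool_pos: [0.479, 0.2843, 0.0798]
eef_rot: [1.0, -0.03, 0.0, -0.0]
contact_force: [-0.6, -0.2, 3.3]
opening: 0.005
```

```bash
python3 -m inch '[[0,0,-0.07,0,0],[0,0,-0.06,0,0],[0,0,0,0,0],[0,0,0,0,0]]'
```

```text
clock: 5.5
tool_pos: [0.479, 0.2843, 0.0767]
eef_rot: [1.0, -0.03, 0.0, -0.0]
contact_force: [0.0, 0.2, 4.1]
opening: 0.006
```

```bash
python3 -m inch '[[0,0,-0.02,0,0],[0,0,0.2,0,0],[0,0,0.4,0,0],[0,0,1,0,0],[0,0,1,0,0]]'
python3 -m inch '[[0,0,1,0,0],[0,0,1,0,0],[0,0,1,0,0],[0.8,-1,1,0,0],[0.8,-1,0.6,0,0]]'
python3 -m inch '[[0.7,-1,0,0,0],[0,-1,0,0,0],[0,-1,0,0,0],[0,-1,0,0,0],[0,-1,0,0,0]]'
python3 -m inch '[[0,-1,0,0,0],[0,-1,0,0,0],[0,-1,0,0,0],[0,-1,0,0,0],[0,-1,0,0,0]]'
python3 -m inch '[[0,-1,0,0,0],[0,-1,0,0,0],[0,-1,0,0,0],[0,-1,0,0,0],[0,-1,0,0,0]]'
python3 -m inch '[[0,-1,0,0,0],[0,-1,0,0,0],[0,-1,0,0,0],[0,0,0,0,0]]'
```

```text
clock: 6.0
tool_pos: [0.4777, 0.2835, 0.1415]
eef_rot: [1.0, -0.03, -0.001, 0.001]
contact_force: [0.1, 0.4, 0.4]
opening: 0.007
clock: 6.5
tool_pos: [0.5186, 0.2345, 0.2583]
eef_rot: [1.0, -0.028, 0.0, -0.001]
contact_force: [0.4, 0.1, -0.3]
opening: 0.004
clock: 7.0
tool_pos: [0.5353, 0.1079, 0.2562]
eef_rot: [1.0, -0.03, -0.001, 0.0]
contact_force: [0.3, -0.4, 1.1]
opening: 0.006
clock: 7.5
tool_pos: [0.5352, -0.0169, 0.2562]
eef_rot: [1.0, -0.03, -0.001, 0.0]
contact_force: [-0.1, -0.2, 0.3]
opening: 0.003
clock: 8.0
tool_pos: [0.5352, -0.1417, 0.2562]
eef_rot: [1.0, -0.03, -0.001, -0.0]
contact_force: [0.3, 0.2, 0.4]
opening: 0.008
clock: 8.4
tool_pos: [0.5346, -0.2203, 0.2561]
eef_rot: [0.999, -0.033, -0.001, 0.001]
contact_force: [-0.8, 0.4, 0.3]
opening: 0.008
```

```bash
python3 -m inch '[[0,0,-1,0,0],[0,0,-1,0,0],[0,0,-1,0,0],[0,0,-1,0,0],[0,0,-1,0,0]]'
python3 -m inch '[[0,0,-0.8,0,0],[0,0,-0.6,0,0],[0,0,0,0,0],[0,0,0,0,0]]'
python3 - <<'E'
from h import *
s=snap('side','side2');t=snap('scene','scene2')
cv2.imwrite('pics/c2.png',np.hstack([cv2.resize(x[:,:,::-1],(400,400)) for x in (s['pixels'][120:280,267:427],t['pixels'][160:320,200:360])]))
E
```

```text
clock: 8.9
tool_pos: [0.5359, -0.2141, 0.1303]
eef_rot: [1.0, -0.029, -0.0, -0.001]
contact_force: [-0.2, -0.2, 0.1]
opening: 0.004
clock: 9.3
tool_pos: [0.5365, -0.2153, 0.0964]
eef_rot: [1.0, -0.03, 0.0, -0.0]
contact_force: [0.0, 0.5, 0.8]
opening: 0.007
```

View pics/c2.png

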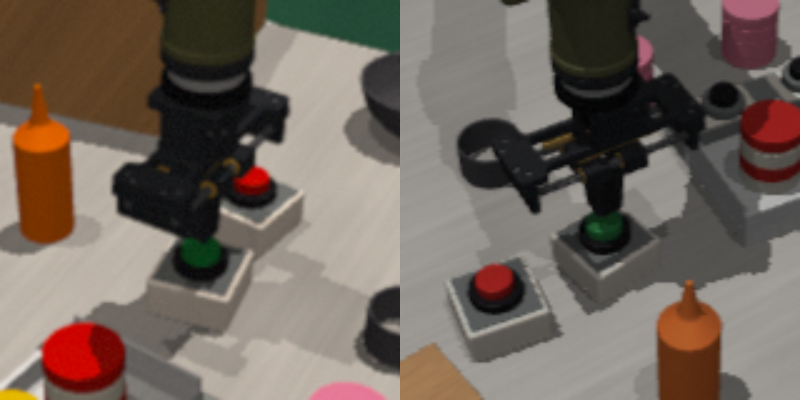

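The closed tips are over the green key: left crop (203,240), right crop (605,215). The red key stands clear.

```bash
python3 -m inch '[[0,-0.06,-0.25,0,0],[0,0,-0.2,0,0],[0,0,-0.1,0,0],[0,0,-0.1,0,0],[0,0,0,0,0]]'
python3 -m inch '[[0,0,-0.08,0,0],[0,0,-0.06,0,0],[0,0,0,0,0],[0,0,0,0,0]]'
```

```text
clock: 9.9
tool_pos: [0.5363, -0.2176, 0.0797]
eef_rot: [1.0, -0.03, -0.0, 0.0]
contact_force: [-1.4, -1.7, 2.7]
opening: 0.007
clock: 10.3
tool_pos: [0.5362, -0.2175, 0.0764]
eef_rot: [1.0, -0.03, 0.0, 0.0]
contact_force: [-1.2, -0.8, 5.0]
opening: 0.011
```

Force 5 N at about 6.6 mm of travel, so the key is well down. Now I draw back.

```bash
python3 -m inch '[[0,0,0.2,0,0],[0,0,0.4,0,0],[0,0,1,0,0],[0,0,1,0,0],[0,0,1,0,0]]'
python3 -m inch '[[0,0,1,0,0],[0,0,1,0,0],[0,0,1,0,0],[0,0,1,0,0],[0,0,0.6,0,0]]'
python3 -m inch '[[0,0,0,0,0],[0,0,0,0,0],[0,0,0,0,0],[0,0,0,0,0]]'
python3 - <<'E'
from h import *
s=snap('side','side3')
b=dict(np.load('pics/side0.npz'))
d=np.abs(s['range_z']-b['range_z'])
for n,(u,v) in dict(b3=(232,408),done=(347,218),canc=(368,191),blue=(187,364),red=(300,258),squeeze=(285,190),cutter=(430,243)).items(): print(n,pt(s,u,v),pt(b,u,v))
E
```

```text
clock: 10.8
tool_pos: [0.5361, -0.2166, 0.1674]
eef_rot: [1.0, -0.03, -0.0, -0.0]
contact_force: [0.1, -0.3, -0.4]
opening: 0.007
clock: 11.3
tool_pos: [0.5367, -0.2169, 0.2837]
eef_rot: [1.0, -0.03, 0.001, 0.0]
contact_force: [-0.5, 0.2, -0.3]
opening: 0.008
clock: 11.7
tool_pos: [0.5356, -0.217, 0.2801]
eef_rot: [1.0, -0.03, -0.001, -0.0]
contact_force: [-0.8, 0.3, -0.2]
opening: 0.002
b3 [0.4779 0.2872 0.0644] [0.4781 0.287  0.0639]
done [ 0.5363 -0.2164  0.0639] [ 0.5361 -0.2161  0.0642]
canc [ 0.5397 -0.3365  0.0636] [ 0.54   -0.3373  0.063 ]
blue [0.5714 0.2737 0.096 ] [0.5722 0.2732 0.0948]
red [ 0.5422 -0.0222  0.0956] [ 0.5428 -0.0231  0.0947]
squeeze [ 0.704  -0.2203  0.0829] [ 0.7039 -0.22    0.0831]
cutter [ 0.355  -0.2793  0.0164] [ 0.3552 -0.2801  0.0157]
```

View pics/side3.png

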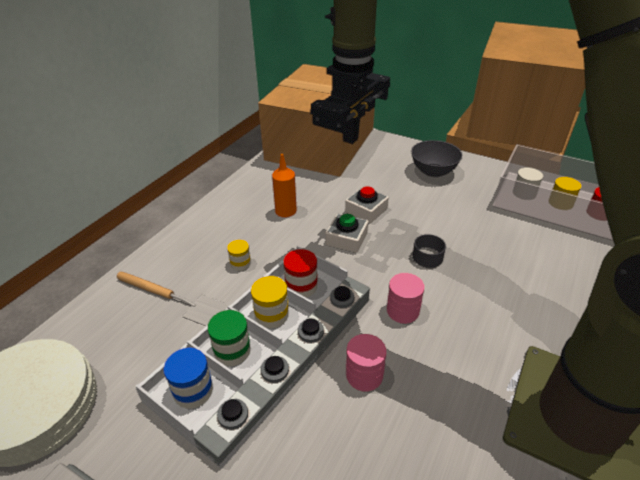

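The gripper hangs clear above the bench at (350,110). Both pressed buttons are up again, (232,408) and (347,219), and everything stands where it began.

```bash
python3 -c "
from plant import r
print(r.finish_job())"
```

```text
the job is handed in; nothing more can be done
None
```

I pressed the confirm button in front of the blue-lidded jar (the bay at y = +150 mm) to about 6 mm at 4.1 N and let it come up. I then pressed the green order-done key to about 6.6 mm at 5.0 N, let it up, drew back to a TCP height of 0.28 m and handed the job in at about 12 s.

**Last checks:** In the final side picture, both pressed buttons are back at 64 mm. The red cancel key, the blue and red jars, the cutter and the squeeze bottle measure within about 1.5 mm of where they started. The other jars, the bowl and the spatula were only checked by eye and look unmoved. Contact force after drawing back was about zero.

**Disagreement:** My first pixel readings of the confirm buttons differed by about 15 mm between the two cameras. Re-reading them in an enlarged crop brought that down to about 5 mm, and I aimed between the two. No check failed.

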